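Make up the marking-out and joining kits

ROBOT

A 6-joint arm with a two-finger parallel gripper is mounted at the origin on the work surface. World frame = base frame: x ahead of the robot, y to its left, z up, the work surface at z = 0. Lengths are in m, angles in degrees, forces in N, time in s.
With the tool pointing down it reaches from about 0.3 to 0.75 m from the base axis. Payload 8.5 kg.
Tool frame: the origin (TCP) lies on the mounting face of the last link; the fingertips stand arm.tips_ahead ahead of it and the grasp point (between the pads) lies 147 mm ahead of it (arm.tips_ahead is the distance from the TCP to the fingertips, in m); y points along the fingers, z is the direction in which the jaws open and shut, and the axes are right-handed (so a half turn about y gives the same grasp; the last joint's range is limited). The gripper opens to 88 mm and grips with 3 to 60 N. Pads are 18 mm wide; open, the fingers measure 123 mm over their backs; the gripper's body (75 mm by 187 mm) begins 45 mm behind the grasp point.
Start: joints at [-81.549, 21.807, 74.336, -0, 83.858, -12.336], TCP at [0.195, -0.514, 0.405] pointing down, gripper open.
Joint ranges: [-178.18, 178.18], [-50.72, 133.34], [12.68, 142.11], [-81.47, 261.47], [9.98, 163.14], [-165.26, 165.26]. Speed limits (degrees/s): [136.94, 136.94, 180, 180, 180, 180].

INTERFACE

Orientations are given as [roll, pitch, yaw] about the fixed x, y, z axes, in that order (R = Rz(yaw) Ry(pitch) Rx(roll)).
In Python, from workcell import arm, vision, models gives the robot as it stands.
- The arm moves only by the tool apply_moves, never from a script. Its argument "plan" is a list of rows, each an object with "grip": the opening, from -1 (shut) to 1 (fully open), so that 0 is half open; "offset": the shift along the tool's x, y, z in m, a list of three; "yaw": the turn about the tool's y in rad. In form: [{"grip": grip, "offset": [dx, dy, dz], "yaw": yaw}, ...]. A call has 1 to 8 rows; each row shifts and turns the commanded pose from where the row before left it, along the tool's axes as they then stand; what a row does not reach is not made up. A row lasts 1/12 s, in which the tool goes at most 41.7 mm and 7.16 degrees, less where a joint would pass 70% of its speed; a pose out of reach is approached as far as the arm can. A call with a gripper value outside its range is refused whole. The fingers move at their own pace and stop on an object; "squeeze" is the grip in N (left out, the last holds). Time passes only in rows, so rows that do not move let the fingers close. It gives the time, the measured TCP pose, the force and the opening at its end, in the units of the state.
- arm.state(): the state, without advancing time (a new reading comes with each control period).
- vision.camera(name): name is "side" or "top" or "wrist"; returns a dict with "img" (420x560x3 uint8, red, green, blue), "z_map" (420x560 float32, m along the optical axis (not along the pixel's ray), 0 where there is no reading), "intrinsics" (3x3 intrinsics, pixels), "origin" and "attitude" of the camera in the world; the wrist camera has in their place "tool_from_camera" (4x4, takes a point from camera to tool coordinates, whose origin is the TCP and whose axes are the tool frame's). Camera axes: x right, y down, z forward; pixel columns grow to the right and rows downward; lengths in m; the calibration is good to about 2 mm. A picture is of the moment at which its call begins: read the wrist's pose just before it.
- arm.close_job(): hands the job in, once; it reports no verdict.
Trained networks look in a picture, given as the dict that the camera call returned (one of the last four; its "shot" number tells which), for a name from the list of things; names that differ only in an ending like _2 or _b are one class to them, and where a whole thing is asked for, a point or a joint stands for the part that bears it (a point fixed in the world has none). Each returns a list of dicts, best first, with "conf" (0 to 1); they miss things now and then, are a little off and sometimes report something else, mostly with a low value. They report only what shows in the picture. A call takes as long as a camera call. They do not tell look-alikes from the thing itself.
- models.regions_of(picture, label): "mask" (420x560 bool, what is visible of it) and "point" ([column, row] in pixels, amid what is visible of it).
The state is a dict: "time": time; "qpos": joint angles; "qvel": joint speeds; "joint_torque": joint torques, N m; "tcp_pos": TCP position; "ee_rot": TCP orientation; "ft_force": force on the tool from outside, world axes, zero at the start; "wrist_torque": the same for the moment, N m; "width": opening from 0.0 (shut) to 1.0 (fully open).
Only numpy, scipy, OpenCV 4.12 (cv2) and the standard library are available. Lean on these libraries where they do the work, as an engineer would, in place of code of your own. Each camera call takes 0.05 s, during which the arm holds its last target.

TASK

Make up the two kit trays for the next lesson: put the try square and the narrow roll of tape in the marking-out tray (the one with the L-shaped pocket), and the wide roll of tape, the stapler and the glue stick in the joining tray (the one with three pockets). Each goes down into the pocket made for it, flat on the pocket floor, the square with its blade along the arm of the L and the glue stick standing upright. Leave the bottle of glue standing where it is.

Things in the scene. Friction and masses are not known exactly. Their poses are not given: they have to be found in the camera images.
- try_square_mid (a point): Try square lying flat: dark metal stock 90 long, 26 wide, 22 mm high; thin ruled steel blade 100 x 25 x 2 mm at a right angle from one end. Point: middle of the stock, 11 mm above its underside. x points out along the blade, y along the stock to the blade's end; the blade covers x 13 to 113, y 20 to 45 mm, at half height. Take it across the stock, mid-length or up to 10 mm towards -y.
- tape_narrow_mid (a point): Narrow roll of cream paper masking tape lying flat, the smaller and lower of the two rolls: 46 mm across, 25 mm high, with a 22 mm hole in its cardboard core. The point is its centre, 12.5 mm above its underside; z is up.
- tape_wide_mid (a point): Wide roll of grey tape lying flat, the bigger and taller of the two rolls: 64 mm across, 48 mm high, with a 26 mm hole in its cardboard core. The point is its centre, 24 mm above its underside; z is up.
- glue_stick_mid (a point): Glue stick standing upright: white tube with a black cap, 28 mm across, 95 mm tall. The point is its centre, 47.5 mm above its foot; z is up.
- stapler_mid (a point): Small black desk stapler standing on its base: 100 mm long (its x axis), 45 mm high; base 32 mm wide, upper arm 30 mm wide between 27 and 43 mm above the table (take it across the arm there). The point is its centre, 22.5 mm above its underside; z is up.
- glue_bottle_mid (a point): White bottle of glue with a pointed nozzle, standing among the stock: 48 mm across, 118 mm tall. A bystander that must stay standing where it is. The point is on its axis, 59 mm above the table.
- tray_mark: Marking-out tray, fixed: plywood over a dark base, 170 x 141 mm (x, y), 10 high. Two pockets, 6 deep, floors 4 mm above the bench, 8 mm spare all round: an L for the try square (its stock's middle goes to x -50, y 3.5; blade along +x, square's axes as the tray's) and a round one, 62 across, at x 12, y -25.5 for the narrow roll. Origin: centre of the underside; z up.
- tray_join: Joining tray, fixed: plywood over a dark base, 178 x 168 mm (x, y), 10 high. Three pockets, 6 deep, floors 4 mm above the bench, 8 mm spare all round: round, 80 across, at x -35, y -30 for the wide roll; round, 44 across, at x 51, y -30 for the glue stick; oblong, 116 (x) by 48, at x 0, y 46 for the stapler, either way round. Origin: centre of the underside; z up.
There are look-alikes about, which are no part of the job. What is shaped like the tray_join but pink is not meant. What is shaped like the tray_mark but yellow is not meant.

How it is judged (in metres and radians):
At the end, for the whole second after the job is handed in: Each of the five things is within 12 mm (along each tray axis) of the centre of its own pocket, resting on the pocket floor (height within 3 mm), level or upright within 0.12 rad, and at rest; the try square is aligned with its L within 0.25 rad with the blade on the side of the L's arm (x of try_square_mid in the frame of tray_mark between -0.062 and -0.038 m and y of try_square_mid in the frame of tray_mark between -0.0085 and 0.0155 m and z of try_square_mid in the frame of tray_mark between 0.012 and 0.018 m and angle between each of try_square_mid, tape_narrow_mid, tape_wide_mid, glue_stick_mid, stapler_mid's own z axis and vertical below 0.12 rad and linear speed of each of try_square, tape_narrow, tape_wide, glue_stick, stapler below 0.02 m/s and x of tape_narrow_mid in the frame of tray_mark between 0 and 0.024 m and y of tape_narrow_mid in the frame of tray_mark between -0.0375 and -0.0135 m and z of tape_narrow_mid in the frame of tray_mark between 0.0135 and 0.0195 m and x of tape_wide_mid in the frame of tray_join between -0.047 and -0.023 m and y of tape_wide_mid in the frame of tray_join between -0.042 and -0.018 m and z of tape_wide_mid in the frame of tray_join between 0.025 and 0.031 m and x of glue_stick_mid in the frame of tray_join between 0.039 and 0.063 m and y of glue_stick_mid in the frame of tray_join between -0.042 and -0.018 m and z of glue_stick_mid in the frame of tray_join between 0.0485 and 0.0545 m and x of stapler_mid in the frame of tray_join between -0.012 and 0.012 m and y of stapler_mid in the frame of tray_join between 0.034 and 0.058 m and z of stapler_mid in the frame of tray_join between 0.0235 and 0.0295 m and angle between the x axis of try_square_mid and the x axis of tray_mark, either way round below 0.25 rad and x of tray_mark in the frame of try_square_mid above 0.02 m); the robot touches nothing.
It fails at once if the bottle of glue is moved by more than 30 mm or tipped over (distance of glue_bottle_mid from where it was at the start of the episode above 0.03 m or angle between glue_bottle_mid's own z axis and vertical above 0.5 rad).
It also fails if it takes over 134 s, if anything falls off the work surface, if the arm or the gripper's body presses on something with over 40 N, if the wrist force passes 120 N, or if a joint passes its speed limit or range.

## Working session

There is one attempt and no reset: what is moved stays moved. The work goes in short steps, Python scripts to look and compute and a tool call to move; the robot and the scene stay as the last step left them, time stands still between calls to the robot, and variables do not carry over. Pictures are saved under pics/ and viewed, and the job is handed in when it is done.

Besides the shell and the picture viewer there is one more tool, called after ">>>" as a command line: name --argument value ..., lists and objects as JSON in quotes. apply_moves: Moves the arm, as the interface text tells. Its arguments: {"type":"object","properties":{"plan":{"type":"array","items":{"type":"object","properties":{"grip":{"type":"number"},"offset":{"type":"array","items":{"type":"number"}},"yaw":{"type":"number"}}}},"squeeze":{"type":"number"}},"required":["plan"]}

```bash
ls; mkdir -p pics; python3 - <<'E'
from workcell import arm, vision, models
import cv2, numpy as np
s=arm.state(); print(s); print(arm.tips_ahead)
for n in ["top","side","wrist"]:
    c=vision.camera(n)
    cv2.imwrite(f"pics/{n}0.png",c["img"][:,:,::-1])
    print(n,{k:v for k,v in c.items() if k not in("img","z_map")})
E
```

```text
pics
{'time': 0.0, 'qpos': array([-8.15493263e+01,  2.18417438e+01,  7.43841038e+01, -2.19879033e-04,
        8.38562264e+01, -1.23358770e+01]), 'qvel': array([-0.01260989, -0.02946282, -0.07777217, -0.01646752, -0.0073671 ,
       -0.08236284]), 'joint_torque': array([ 6.96110783e-04, -4.37929058e+01, -2.24558777e+01,  7.13776471e-02,
        3.52168141e-02, -9.64743685e-05]), 'tcp_pos': array([ 0.19517936, -0.51416468,  0.40413435]), 'ee_rot': array([-9.00802258e+01,  1.73209242e-02, -1.59213438e+02]), 'ft_force': array([ 0.03394603, -0.64113555,  0.09072831]), 'wrist_torque': array([ 0.03652555, -0.00282709,  0.00975628]), 'width': 0.9994570030308529}
0.166
top {'intrinsics': array([[407.06249815,   0.        , 278.69350171],
       [  0.        , 407.06249815, 209.85831364],
       [  0.        ,   0.        ,   1.        ]]), 'origin': array([2.73683867e-01, 3.71603656e-04, 1.16823583e+00]), 'attitude': array([-172.21789584,    0.73979483,  -90.71749103]), 'shot': 1}
side {'intrinsics': array([[507.95147363,   0.        , 276.91372327],
       [  0.        , 507.95147363, 209.46786865],
       [  0.        ,   0.        ,   1.        ]]), 'origin': array([ 0.10776698, -0.92278829,  0.90176989]), 'attitude': array([-129.74804024,    0.34313355,  -19.78442022]), 'shot': 2}
wrist {'intrinsics': array([[375.88936739,   0.        , 276.61219176],
       [  0.        , 375.88936739, 214.74409353],
       [  0.        ,   0.        ,   1.        ]]), 'tool_from_camera': array([[ 2.02781477e-04,  9.64113283e-01,  2.65491124e-01,
        -6.76532683e-02],
       [ 8.29209960e-04, -2.65491200e-01,  9.64112927e-01,
         2.02129994e-02],
       [ 9.99999636e-01,  2.46436408e-05, -8.53289034e-04,
         6.31572394e-04],
       [ 0.00000000e+00,  0.00000000e+00,  0.00000000e+00,
         1.00000000e+00]]), 'shot': 3}
```

View pics/top0.png

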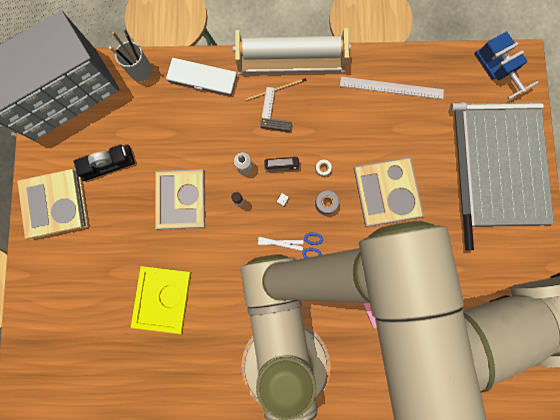

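View pics/side0.png

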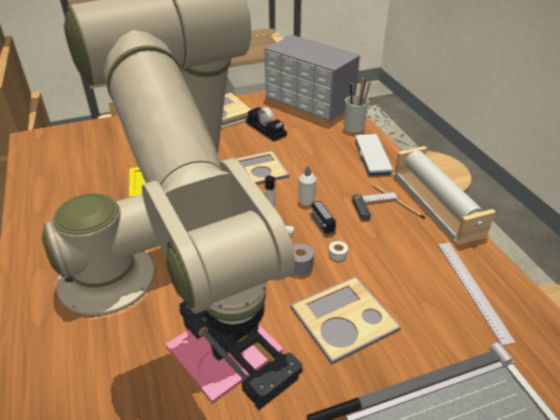

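View pics/wrist0.png

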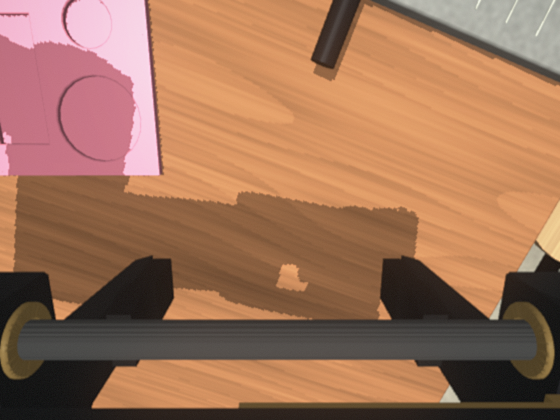

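The top view shows both trays (marking tray at ~180,200 and joining tray at ~390,190) and the five items between them. The bottle is at (243,162), the glue stick at (238,199), the stapler at (282,163), the rolls at (324,168) and (327,202), and the square at (277,115). Next I'll measure them.

```bash
cat > h.py <<'E'
from workcell import arm, vision, models
import cv2, numpy as np
from scipy.spatial.transform import Rotation as Ro
def campose(c,st=None):
    if "origin" in c: return Ro.from_euler('xyz',c["attitude"],degrees=True).as_matrix(),np.array(c["origin"])
    R=Ro.from_euler('xyz',st["ee_rot"],degrees=True).as_matrix(); T=c["tool_from_camera"]
    return R@T[:3,:3], R@T[:3,3]+st["tcp_pos"]
def cloud(c,st=None):
    K=c["intrinsics"];z=c["z_map"];v,u=np.mgrid[:420,:560]
    P=np.stack([(u-K[0,2])/K[0,0]*z,(v-K[1,2])/K[1,1]*z,z],-1)
    R,t=campose(c,st); return P@R.T+t
def plane(c,u,v,h,st=None):
    K=c["intrinsics"];R,t=campose(c,st)
    d=np.stack([(np.asarray(u)-K[0,2])/K[0,0],(np.asarray(v)-K[1,2])/K[1,1],np.ones(np.shape(u))],-1)@R.T
    return t+d*((h-t[2])/d[...,2])[...,None]
E
python3 - <<'E'
from h import *
names="try_square_mid tape_narrow_mid tape_wide_mid glue_stick_mid stapler_mid glue_bottle_mid tray_mark tray_join".split()
for cam in ["top","side"]:
    c=vision.camera(cam);X=cloud(c)
    for n in names:
        for r in models.regions_of(c,n)[:3]:
            m=r["mask"]&(c["z_map"]>0);P=X[m]
            if len(P)<5: continue
            h=np.percentile(P[:,2],95); T=P[P[:,2]>h-0.006]
            rect=cv2.minAreaRect((T[:,:2]*1000).astype(np.float32))
            print(cam,n,round(r["conf"],2),np.round(r["point"]),m.sum(),"zmin/h",np.round([np.percentile(P[:,2],5),h],3),"rect",np.round(rect[0]),np.round(rect[1]),round(rect[2],1),"med",np.round(np.median(T,0)*1000))
E
```

```text
top try_square_mid 0.82 [272. 118.] 619 zmin/h [0.002 0.024] rect [686.  20.] [89. 28.] 80.9 med [687.  19.  21.]
top tape_narrow_mid 0.62 [321. 167.] 194 zmin/h [0.    0.027] rect [ 553. -116.] [42. 41.] 0.3 med [ 553. -113.   24.]
top tape_wide_mid 0.6 [330. 203.] 369 zmin/h [0.017 0.051] rect [ 449. -122.] [58. 59.] 61.3 med [ 450. -122.   47.]
top tape_wide_mid 0.26 [271. 118.] 579 zmin/h [0.006 0.024] rect [687.  20.] [89. 28.] 78.9 med [687.  21.  21.]
top glue_stick_mid 0.54 [240. 198.] 138 zmin/h [0.021 0.097] rect [459. 127.] [25. 25.] 17.6 med [460. 126.  94.]
top stapler_mid 0.6 [272. 118.] 573 zmin/h [0.007 0.024] rect [687.  20.] [89. 28.] 78.9 med [686.  21.  21.]
top stapler_mid 0.57 [280. 163.] 442 zmin/h [0.003 0.047] rect [564.   4.] [29. 94.] 2.1 med [564.   7.  45.]
top glue_bottle_mid 0.65 [245. 165.] 309 zmin/h [0.019 0.107] rect [563. 113.] [15. 14.] 2.4 med [561. 113. 107.]
top glue_bottle_mid 0.39 [271. 119.] 593 zmin/h [0.005 0.024] rect [686.  20.] [89. 28.] 80.9 med [687.  19.  21.]
top tray_mark 0.81 [160. 298.] 3206 zmin/h [0.    0.012] rect [185. 349.] 
[... 1187 characters left out ...]
-1.  44.]
side glue_bottle_mid 0.85 [308. 186.] 562 zmin/h [0.006 0.103] rect [560. 108.] [15. 16.] 67.1 med [560. 108. 106.]
side tray_mark 0.9 [135. 184.] 301 zmin/h [0.002 0.013] rect [106. 235.] [373.  38.] 85.3 med [108. 341.  11.]
side tray_mark 0.62 [347. 320.] 5398 zmin/h [0.001 0.012] rect [ 481. -304.] [181. 171.] 8.4 med [ 492. -307.   10.]
side tray_mark 0.56 [260. 167.] 1048 zmin/h [0.001 0.013] rect [496. 250.] [122. 254.] 3.5 med [511. 296.  10.]
side tray_join 0.94 [346. 321.] 5254 zmin/h [0.002 0.012] rect [ 481. -304.] [181. 171.] 8.4 med [ 492. -308.   10.]
side tray_join 0.85 [209. 363.] 3060 zmin/h [0.002 0.013] rect [ 233. -384.] [197. 348.] 13.1 med [ 161. -325.   10.]
```

```bash
cat > need.py <<'E'
import sys
from h import *
# need.py x y zgrasp toolyaw(deg)   (mm)
x,y,z,yw=map(float,sys.argv[1:5])
s=arm.state();R=Ro.from_euler('xyz',s["ee_rot"],degrees=True).as_matrix()
cur=np.degrees(np.arctan2(R[1,0],R[0,0]));
d=(yw-cur+180)%360-180
g=np.array([x,y,z+147])-s["tcp_pos"]*1000
a=np.radians(yw)
print("t",round(s["time"],2),"tcp",np.round(s["tcp_pos"]*1000,1),"yaw",round(cur,2),"tilt",np.round(np.degrees(np.arccos(-R[2,1])),2),"j6",round(s["qpos"][5],1),"w",round(s["width"],3))
print("yaw turn rad",round(-np.radians(d),4),"(%.1f deg)"%-d, "after-turn dx,dy,dz mm",np.round([g[0]*np.cos(a)+g[1]*np.sin(a),-g[2],-g[0]*np.sin(a)+g[1]*np.cos(a)],1))
E
python3 need.py 447.5 -123.7 150 -180
```

```text
t 1.05 tcp [ 195.2 -514.2  404.8] yaw -159.21 tilt 0.0 j6 -12.3 w 0.998
yaw turn rad 0.3628 (20.8 deg) after-turn dx,dy,dz mm [-252.3  107.8 -390.5]
```

>>> apply_moves --plan '[{"grip":1,"offset":[0,0,0],"yaw":0.0907},{"grip":1,"offset":[0,0,0],"yaw":0.0907},{"grip":1,"offset":[0,0,0],"yaw":0.0907},{"grip":1,"offset":[0,0,0],"yaw":0.0907},{"grip":1,"offset":[-0.018,0.005,-0.028],"yaw":0},{"grip":1,"offset":[-0.018,0.005,-0.028],"yaw":0},{"grip":1,"offset":[-0.018,0.005,-0.028],"yaw":0},{"grip":1,"offset":[-0.018,0.005,-0.028],"yaw":0}]' --squeeze 25

```text
time: 1.72
tcp_pos: [0.2676, -0.4009, 0.3845]
ee_rot: [-90.0, 0.0, 180.0]
ft_force: [0.7, -0.9, 0.2]
width: 0.999
```

>>> apply_moves --plan '[{"grip":1,"offset":[-0.018,0.005,-0.028],"yaw":0},{"grip":1,"offset":[-0.018,0.005,-0.028],"yaw":0},{"grip":1,"offset":[-0.018,0.005,-0.028],"yaw":0},{"grip":1,"offset":[-0.018,0.005,-0.028],"yaw":0},{"grip":1,"offset":[-0.018,0.005,-0.028],"yaw":0},{"grip":1,"offset":[-0.018,0.005,-0.028],"yaw":0},{"grip":1,"offset":[-0.018,0.005,-0.028],"yaw":0},{"grip":1,"offset":[-0.018,0.005,-0.028],"yaw":0}]'

```text
time: 2.38
tcp_pos: [0.4118, -0.1767, 0.3447]
ee_rot: [-90.0, 0.0, 180.0]
ft_force: [0.6, -0.4, -0.5]
width: 1.001
```

```bash
python3 need.py 447.5 -123.7 150 -180; cat > look.py <<'E'
import sys
from h import *
s=arm.state();c=vision.camera("wrist");X=cloud(c,s)
cv2.imwrite(f"pics/{sys.argv[1]}.png",c["img"][:,:,::-1])
for n in sys.argv[2:]:
    for r in models.regions_of(c,n)[:2]:
        P=X[r["mask"]&(c["z_map"]>0)]; h=np.percentile(P[:,2],95);T=P[P[:,2]>h-0.006]
        q=cv2.minAreaRect((T[:,:2]*1000).astype(np.float32))
        print(n,round(r["conf"],2),np.round(r["point"]),"h",round(h,4),"rect",np.round(q[0],1),np.round(q[1],1),round(q[2],1))
E
python3 look.py w1 tape_wide_mid tape_narrow_mid
```

```text
t 2.38 tcp [ 411.8 -176.7  344.7] yaw 179.99 tilt 0.03 j6 51.6 w 1.001
yaw turn rad -0.0001 (-0.0 deg) after-turn dx,dy,dz mm [-35.7  47.7 -53. ]
tape_wide_mid 0.63 [200. 153.] h 0.0488 rect [ 450.  -123.5] [62.8 62.8] 88.2
tape_narrow_mid 0.67 [199.  19.] h 0.0257 rect [ 543.8 -117.6] [45.6 27.3] 88.8
```

View pics/w1.png

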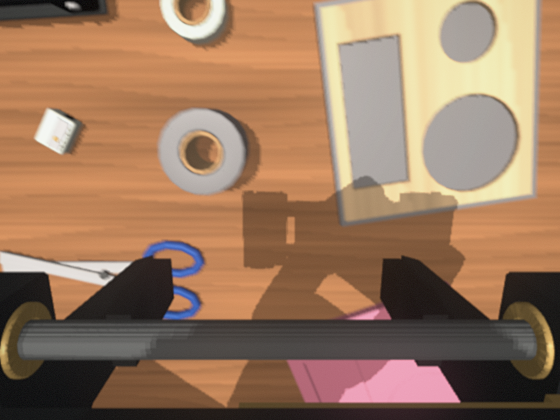

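>>> apply_moves --plan '[{"grip":1,"offset":[-0.0188,0,-0.0266],"yaw":0},{"grip":1,"offset":[-0.0189,0,-0.0266],"yaw":0},{"grip":1,"offset":[0,0.034,0],"yaw":0},{"grip":1,"offset":[0,0.034,0],"yaw":0},{"grip":1,"offset":[0,0.034,0],"yaw":0},{"grip":1,"offset":[0,0.034,0],"yaw":0},{"grip":1,"offset":[0,0.0315,0],"yaw":0},{"grip":0.2,"offset":[0,0,0],"yaw":0}]'

```text
time: 3.2
tcp_pos: [0.4478, -0.1257, 0.1732]
ee_rot: [-90.2, -0.4, 179.9]
ft_force: [-1.0, -0.3, 0.1]
width: 0.946
```

>>> apply_moves --plan '[{"grip":-1,"offset":[0,0,0],"yaw":0},{"grip":-1,"offset":[0,0,0],"yaw":0},{"grip":-1,"offset":[0,0,0],"yaw":0},{"grip":-1,"offset":[0,0,0],"yaw":0},{"grip":-1,"offset":[0,0,0],"yaw":0},{"grip":-1,"offset":[0,0,0],"yaw":0}]'

```text
time: 3.7
tcp_pos: [0.4492, -0.1253, 0.179]
ee_rot: [-89.9, 0.2, -180.0]
ft_force: [-2.0, -1.9, 8.4]
width: 0.731
```

>>> apply_moves --plan '[{"grip":-1,"offset":[0,-0.02,0],"yaw":0},{"grip":-1,"offset":[0,-0.03,0],"yaw":0},{"grip":-1,"offset":[0,-0.03,0],"yaw":0},{"grip":-1,"offset":[0.02,-0.03,0.03],"yaw":0},{"grip":-1,"offset":[0.02,-0.02,0.03],"yaw":0},{"grip":-1,"offset":[0.02,-0.02,0.03],"yaw":0},{"grip":-1,"offset":[0.02,0,0.03],"yaw":0},{"grip":-1,"offset":[0,0,0.03],"yaw":0}]'

```text
time: 4.37
tcp_pos: [0.3684, -0.2722, 0.326]
ee_rot: [-89.9, 0.1, 180.0]
ft_force: [1.1, -0.3, -2.5]
width: 0.721
```

>>> apply_moves --plan '[{"grip":-1,"offset":[0,0,0.03],"yaw":0},{"grip":-1,"offset":[0,0,0],"yaw":0},{"grip":-1,"offset":[0,0,0],"yaw":0}]'

```text
time: 4.62
tcp_pos: [0.3707, -0.3023, 0.3243]
ee_rot: [-90.0, 0.0, 179.9]
ft_force: [0.2, 0.0, -1.8]
width: 0.722
```

```bash
python3 need.py 454.5 -338.5 50 -180;python3 look.py w2 tray_join
```

```text
t 4.62 tcp [ 370.7 -302.3  324.3] yaw 179.89 tilt 0.04 j6 36.7 w 0.722
yaw turn rad -0.0019 (-0.1 deg) after-turn dx,dy,dz mm [-83.8 127.3  36.2]
tray_join 0.77 [277.  83.] h 0.0107 rect [ 460.9 -307.6] [133.8 168.9] 8.9
tray_join 0.69 [242. 393.] h 0.011 rect [ 258.9 -273.8] [239.6 169.7] 20.3
```

View pics/w2.png

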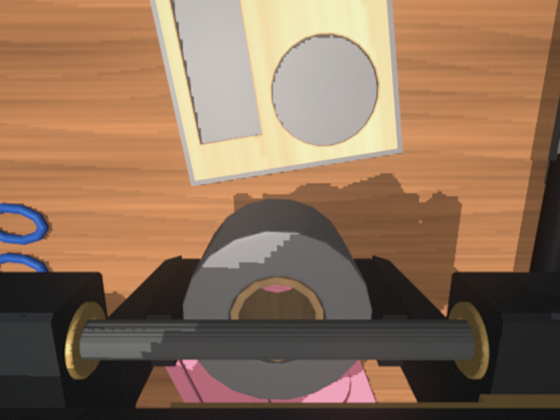

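The roll is held, and the round pocket is in view at (325,90). I'll measure the pocket directly.

```bash
cat > pockets.py <<'E'
import sys
from h import *
# depth-based pockets: floor points z in 2..7mm -> grey components
s=arm.state();c=vision.camera(sys.argv[1]);st=s if sys.argv[1]=="wrist" else None
hsv=cv2.cvtColor(c["img"],cv2.COLOR_RGB2HSV)
m=((hsv[...,1]<45)&(hsv[...,2]>120)).astype(np.uint8)
X=cloud(c,st); m&=((X[...,2]<0.009)&(c["z_map"]>0)).astype(np.uint8)
m=cv2.morphologyEx(m,cv2.MORPH_OPEN,np.ones((3,3),np.uint8))
n,l,stt,cen=cv2.connectedComponentsWithStats(m)
for i in range(1,n):
    if stt[i,4]<150: continue
    ct=max(cv2.findContours((l==i).astype(np.uint8),cv2.RETR_EXTERNAL,cv2.CHAIN_APPROX_NONE)[0],key=len)[:,0].astype(float)
    W=plane(c,ct[:,0],ct[:,1],0.008,st)[:,:2]*1000
    (x,y),r=cv2.minEnclosingCircle(W.astype(np.float32)); q=cv2.minAreaRect(W.astype(np.float32))
    print(np.round(cen[i]),stt[i,4],"circ",np.round([x,y,2*r],1),"rect",np.round(q[0],1),np.round(q[1],1),round(q[2],1))
E
python3 pockets.py wrist
```

```text
[221.  68.] 8855 circ [ 468.3 -260.3  109.6] rect [ 468.2 -260. ] [100.3  47.1] 8.9
[327.  90.] 8951 circ [ 452.6 -338.8   78.6] rect [ 452.7 -338.8] [76.9 77.9] 0.0
```

>>> apply_moves --plan '[{"grip":-1,"offset":[-0.0275,0,0.0122],"yaw":0},{"grip":-1,"offset":[-0.0275,0,0.0122],"yaw":0},{"grip":-1,"offset":[-0.0275,0.03,0.0122],"yaw":0},{"grip":-1,"offset":[0,0.03,0],"yaw":0},{"grip":-1,"offset":[0,0.03,0],"yaw":0},{"grip":-1,"offset":[0,0.02,0],"yaw":0},{"grip":-1,"offset":[0,0,0],"yaw":0},{"grip":-1,"offset":[0,0,0],"yaw":0}]'

```text
time: 5.43
tcp_pos: [0.4534, -0.3372, 0.2145]
ee_rot: [-90.1, -0.1, -179.9]
ft_force: [1.2, -0.2, -1.0]
width: 0.724
```

```bash
python3 need.py 453 -338.8 37 -180
```

```text
t 5.43 tcp [ 453.4 -337.2  214.5] yaw -179.93 tilt 0.09 j6 41.3 w 0.724
yaw turn rad 0.0012 (0.1 deg) after-turn dx,dy,dz mm [ 0.4 30.5  1.6]
```

>>> apply_moves --plan '[{"grip":-1,"offset":[0,0.01,0.0015],"yaw":0},{"grip":-1,"offset":[0,0.01,0],"yaw":0},{"grip":-1,"offset":[0,0.01,0],"yaw":0},{"grip":-1,"offset":[0,0,0],"yaw":0},{"grip":-1,"offset":[0,0,0],"yaw":0},{"grip":-1,"offset":[0,0,0],"yaw":0}]'

```text
time: 5.93
tcp_pos: [0.4531, -0.3395, 0.1846]
ee_rot: [-90.0, -0.0, -180.0]
ft_force: [0.5, 0.2, -1.9]
width: 0.724
```

>>> apply_moves --plan '[{"grip":0.8,"offset":[0,0,0],"yaw":0},{"grip":0.8,"offset":[0,0,0],"yaw":0},{"grip":0.8,"offset":[0,0,0],"yaw":0},{"grip":1,"offset":[0,-0.02,0],"yaw":0},{"grip":1,"offset":[0,-0.03,0],"yaw":0},{"grip":1,"offset":[0,-0.03,0],"yaw":0},{"grip":1,"offset":[0,-0.03,0],"yaw":0},{"grip":1,"offset":[0,-0.03,0],"yaw":0}]'

```text
time: 6.6
tcp_pos: [0.4529, -0.3393, 0.3263]
ee_rot: [-90.0, 0.0, 180.0]
ft_force: [0.6, -0.6, 0.0]
width: 0.998
```

```bash
python3 need.py 564 2 110 -88; python3 look.py w3 tape_wide_mid
```

```text
t 6.6 tcp [ 452.9 -339.3  326.3] yaw 180.0 tilt 0.02 j6 41.2 w 0.998
yaw turn rad -1.6057 (-92.0 deg) after-turn dx,dy,dz mm [-337.2   69.3  123. ]
tape_wide_mid 0.65 [277. 213.] h 0.0527 rect [ 453.8 -340.4] [62.4 62.7] 88.4
```

View pics/w3.png

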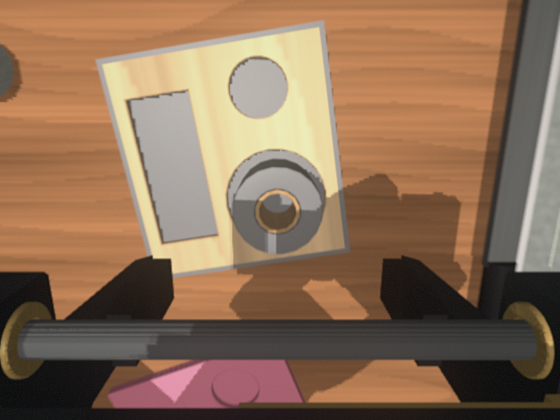

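The wide roll is seated: its top is at 52.7 mm (expected 52), and it sits at (277,213) in the picture, inside its pocket. Stapler next.

```bash
python3 pockets.py wrist
```

```text
[255.  91.] 2568 circ [ 537.6 -325.7   43.1] rect [ 537.3 -325.5] [41.4 42.1] 0.0
[173. 168.] 7965 circ [ 475.8 -259.8  121.9] rect [ 475.8 -259. ] [114.6  46.2] 8.8
[262. 170.] 1018 circ [ 459.4 -336.7   76.8] rect [ 473.7 -331.6] [34.3 76.8] 19.7
```

>>> apply_moves --plan '[{"grip":1,"offset":[-0.01,0,-0.034],"yaw":0},{"grip":1,"offset":[-0.01,0,-0.034],"yaw":0},{"grip":1,"offset":[-0.01,0,-0.034],"yaw":0},{"grip":1,"offset":[-0.01,0,-0.034],"yaw":0},{"grip":1,"offset":[-0.01,0,-0.034],"yaw":0},{"grip":1,"offset":[-0.01,0,-0.034],"yaw":0},{"grip":1,"offset":[0,0,-0.034],"yaw":0},{"grip":1,"offset":[0,0,-0.034],"yaw":0}]'

```text
time: 7.42
tcp_pos: [0.513, -0.0658, 0.323]
ee_rot: [-90.0, -0.1, -180.0]
ft_force: [0.2, 0.6, 0.0]
width: 1.001
```

>>> apply_moves --plan '[{"grip":1,"offset":[0,0,0],"yaw":-0.115},{"grip":1,"offset":[0,0,0],"yaw":-0.115},{"grip":1,"offset":[0,0,0],"yaw":-0.115},{"grip":1,"offset":[0,0,0],"yaw":-0.115},{"grip":1,"offset":[0,0,0],"yaw":-0.115},{"grip":1,"offset":[0,0,0],"yaw":-0.115},{"grip":1,"offset":[0,0,0],"yaw":-0.115},{"grip":1,"offset":[0,0,0],"yaw":-0.115}]'

```text
time: 8.08
tcp_pos: [0.5129, -0.0674, 0.3231]
ee_rot: [-90.1, -0.0, -127.0]
ft_force: [1.3, -0.6, 0.3]
width: 1.0
```

>>> apply_moves --plan '[{"grip":1,"offset":[0,0,0],"yaw":-0.115},{"grip":1,"offset":[0,0,0],"yaw":-0.115},{"grip":1,"offset":[0,0,0],"yaw":-0.115},{"grip":1,"offset":[0,0,0],"yaw":-0.115},{"grip":1,"offset":[0,0,0],"yaw":-0.115},{"grip":1,"offset":[0,0,0],"yaw":-0.111},{"grip":1,"offset":[0,0,0],"yaw":0},{"grip":1,"offset":[0,0,0],"yaw":0}]'

```text
time: 8.75
tcp_pos: [0.513, -0.0675, 0.3235]
ee_rot: [-90.1, 0.0, -88.2]
ft_force: [0.3, -0.9, 0.3]
width: 0.996
```

```bash
python3 need.py 563 2 110 -88; python3 look.py w4 stapler_mid
```

```text
t 8.75 tcp [513.  -67.5 323.5] yaw -88.18 tilt 0.1 j6 -22.4 w 0.996
yaw turn rad -0.0031 (-0.2 deg) after-turn dx,dy,dz mm [-67.7  66.5  52.4]
stapler_mid 0.63 [352. 104.] h 0.046 rect [564.6   3. ] [28.1 95. ] 3.0
```

View pics/w4.png

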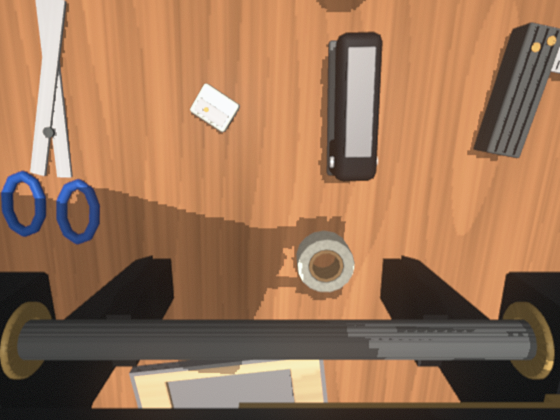

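>>> apply_moves --plan '[{"grip":1,"offset":[0,0,0],"yaw":-0.014},{"grip":1,"offset":[-0.0227,0,0.0182],"yaw":0},{"grip":1,"offset":[-0.0227,0,0.0182],"yaw":0},{"grip":1,"offset":[-0.0227,0,0.0183],"yaw":0},{"grip":1,"offset":[0,0.025,0],"yaw":0},{"grip":1,"offset":[0,0.025,0],"yaw":0},{"grip":1,"offset":[0,0,0],"yaw":0},{"grip":1,"offset":[0,0,0],"yaw":0}]'

```text
time: 9.52
tcp_pos: [0.5644, 0.0032, 0.274]
ee_rot: [-90.1, 0.0, -87.2]
ft_force: [-0.3, 0.6, 1.1]
width: 1.001
```

```bash
python3 need.py 564.6 3 34 -87.4
```

```text
t 9.52 tcp [564.4   3.2 274. ] yaw -87.21 tilt 0.13 j6 -14.5 w 1.001
yaw turn rad 0.0033 (0.2 deg) after-turn dx,dy,dz mm [ 0.2 93.   0.2]
```

>>> apply_moves --plan '[{"grip":1,"offset":[0,0.031,0],"yaw":0},{"grip":1,"offset":[0,0.031,0],"yaw":0},{"grip":1,"offset":[0,0.031,0],"yaw":0},{"grip":1,"offset":[0,0,0],"yaw":0},{"grip":-1,"offset":[0,0,0],"yaw":0},{"grip":-1,"offset":[0,0,0],"yaw":0},{"grip":-1,"offset":[0,0,0],"yaw":0},{"grip":-1,"offset":[0,0,0],"yaw":0}]'

```text
time: 10.18
tcp_pos: [0.5648, 0.0031, 0.1835]
ee_rot: [-89.8, -0.0, -87.2]
ft_force: [0.1, 0.2, 0.3]
width: 0.722
```

>>> apply_moves --plan '[{"grip":-1,"offset":[0,0,0],"yaw":0},{"grip":-1,"offset":[0,0,0],"yaw":0},{"grip":-1,"offset":[0,0,0],"yaw":0},{"grip":-1,"offset":[0,0,0],"yaw":0},{"grip":-1,"offset":[0,0,0],"yaw":0},{"grip":-1,"offset":[0,0,0],"yaw":0}]'

```text
time: 10.68
tcp_pos: [0.5644, 0.0032, 0.1815]
ee_rot: [-90.0, 0.0, -87.2]
ft_force: [0.7, -0.2, 1.3]
width: 0.337
```

>>> apply_moves --plan '[{"grip":-1,"offset":[0,-0.02,0],"yaw":0},{"grip":-1,"offset":[0,-0.03,0],"yaw":0},{"grip":-1,"offset":[0,-0.03,0],"yaw":0},{"grip":-1,"offset":[0,-0.03,0],"yaw":0},{"grip":-1,"offset":[0,-0.02,0],"yaw":0.1046},{"grip":-1,"offset":[0,0,0],"yaw":0.1046},{"grip":-1,"offset":[0,0,0],"yaw":0.1046},{"grip":-1,"offset":[0,0,0],"yaw":0.1046}]'

```text
time: 11.35
tcp_pos: [0.5642, 0.0032, 0.3117]
ee_rot: [-90.0, 0.0, -111.4]
ft_force: [0.0, 0.3, -1.5]
width: 0.334
```

>>> apply_moves --plan '[{"grip":-1,"offset":[0,0,0],"yaw":0.1046},{"grip":-1,"offset":[0,0,0],"yaw":0.1046},{"grip":-1,"offset":[0,0,0],"yaw":0.1046},{"grip":-1,"offset":[0,0,0],"yaw":0.1046},{"grip":-1,"offset":[0,0,0],"yaw":0.1046},{"grip":-1,"offset":[0,0,0],"yaw":0.1046},{"grip":-1,"offset":[0,0,0],"yaw":0.1046},{"grip":-1,"offset":[0,0,0],"yaw":0.1046}]'

```text
time: 12.02
tcp_pos: [0.5643, 0.0032, 0.3112]
ee_rot: [-90.0, -0.0, -159.4]
ft_force: [0.7, -0.6, -1.6]
width: 0.333
```

>>> apply_moves --plan '[{"grip":-1,"offset":[0,0,0],"yaw":0.1046},{"grip":-1,"offset":[0,0,0],"yaw":0.1046},{"grip":-1,"offset":[0,0,0],"yaw":0},{"grip":-1,"offset":[0,0,0],"yaw":0}]'

```text
time: 12.35
tcp_pos: [0.5643, 0.0032, 0.3113]
ee_rot: [-90.0, -0.0, -170.9]
ft_force: [0.4, -0.2, -0.7]
width: 0.341
```

```bash
python3 need.py 475.7 -258.8 90 -171.1
```

```text
t 12.35 tcp [564.3   3.2 311.3] yaw -170.9 tilt 0.03 j6 69.2 w 0.341
yaw turn rad 0.0034 (0.2 deg) after-turn dx,dy,dz mm [128.1  74.3 245.2]
```

>>> apply_moves --plan '[{"grip":-1,"offset":[0.016,0,0.0306],"yaw":0},{"grip":-1,"offset":[0.016,0,0.0306],"yaw":0},{"grip":-1,"offset":[0.016,0,0.0306],"yaw":0},{"grip":-1,"offset":[0.016,0,0.0306],"yaw":0},{"grip":-1,"offset":[0.016,0,0.0306],"yaw":0},{"grip":-1,"offset":[0.016,0,0.0306],"yaw":0},{"grip":-1,"offset":[0.016,0,0.0306],"yaw":0},{"grip":-1,"offset":[0.016,0,0.0306],"yaw":0}]'

```text
time: 13.02
tcp_pos: [0.475, -0.26, 0.3115]
ee_rot: [-90.0, -0.0, -170.9]
ft_force: [0.7, -0.8, -1.1]
width: 0.332
```

>>> apply_moves --plan '[{"grip":-1,"offset":[0,0.025,0],"yaw":0},{"grip":-1,"offset":[0,0.025,0],"yaw":0},{"grip":-1,"offset":[0,0.025,0],"yaw":0},{"grip":-1,"offset":[0,0.02,0],"yaw":0},{"grip":-1,"offset":[0,0,0],"yaw":0},{"grip":-1,"offset":[0,0,0],"yaw":0},{"grip":-1,"offset":[0,0,0],"yaw":0}]'

```text
time: 13.6
tcp_pos: [0.4762, -0.2586, 0.2176]
ee_rot: [-89.9, 0.1, -171.0]
ft_force: [-1.0, -0.8, -0.7]
width: 0.333
```

```bash
python3 need.py 475.7 -258.8 40 -171.1; python3 - <<'E'
from h import *
c=vision.camera("side");cv2.imwrite("pics/s1.png",c["img"][:,:,::-1])
E
```

```text
t 13.6 tcp [ 476.2 -258.6  217.6] yaw -171.0 tilt 0.1 j6 40.0 w 0.333
yaw turn rad 0.0017 (0.1 deg) after-turn dx,dy,dz mm [ 0.5 30.6  0.1]
```

View pics/s1.png

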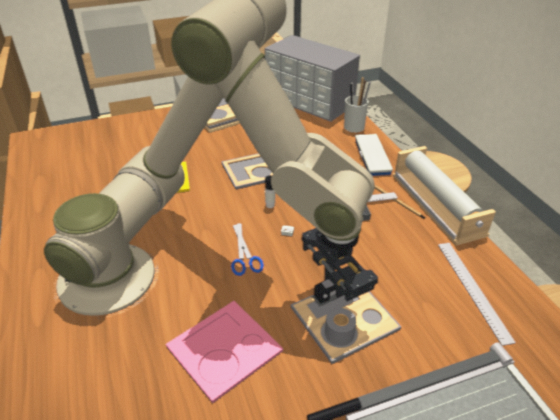

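>>> apply_moves --plan '[{"grip":-1,"offset":[0,0.011,0],"yaw":0},{"grip":-1,"offset":[0,0.011,0],"yaw":0},{"grip":-1,"offset":[0,0.0095,0],"yaw":0},{"grip":-1,"offset":[0,0,0],"yaw":0},{"grip":-1,"offset":[0,0,0],"yaw":0},{"grip":-1,"offset":[0,0,0],"yaw":0}]'

```text
time: 14.15
tcp_pos: [0.476, -0.2585, 0.1855]
ee_rot: [-90.0, 0.0, -171.1]
ft_force: [-0.1, -0.4, -1.9]
width: 0.332
```

>>> apply_moves --plan '[{"grip":-0.1,"offset":[0,0,0],"yaw":0},{"grip":-0.1,"offset":[0,0,0],"yaw":0},{"grip":-0.1,"offset":[0,0,0],"yaw":0},{"grip":-0.1,"offset":[0,-0.02,0],"yaw":0},{"grip":-0.1,"offset":[0,-0.03,0],"yaw":0},{"grip":0.5,"offset":[0,-0.03,0],"yaw":0},{"grip":1,"offset":[0,-0.03,0],"yaw":0},{"grip":1,"offset":[0,-0.03,0],"yaw":0}]'

```text
time: 14.82
tcp_pos: [0.4756, -0.2583, 0.3267]
ee_rot: [-90.0, 0.0, -171.1]
ft_force: [0.8, 0.0, -0.1]
width: 0.657
```

```bash
python3 need.py 687 18 110 -99; python3 look.py w5 stapler_mid tape_wide_mid
```

```text
t 14.82 tcp [ 475.6 -258.3  326.7] yaw -171.08 tilt 0.01 j6 40.0 w 0.657
yaw turn rad -1.2581 (-72.1 deg) after-turn dx,dy,dz mm [-305.9   69.7  165.5]
stapler_mid 0.59 [274. 202.] h 0.0501 rect [ 476.4 -259.1] [95.  27.9] 9.0
tape_wide_mid 0.93 [383. 239.] h 0.0526 rect [ 461.5 -331.6] [82.5 49.8] 82.9
```

View pics/w5.png

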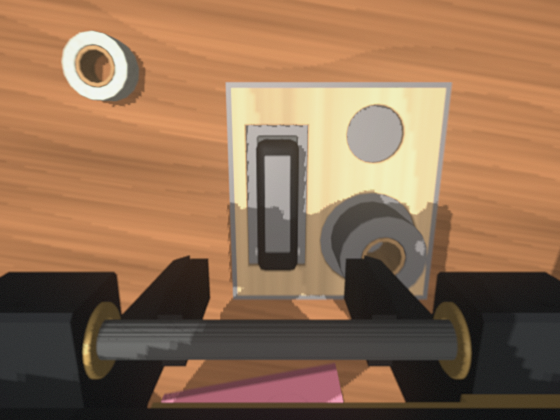

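The stapler is at (276,200) in its pocket, with its centre about 1 mm off. Now the try square.

>>> apply_moves --plan '[{"grip":1,"offset":[-0.0243,0,-0.0219],"yaw":0},{"grip":1,"offset":[-0.0243,0,-0.0219],"yaw":0},{"grip":1,"offset":[-0.0243,0,-0.0219],"yaw":0},{"grip":1,"offset":[-0.0243,0,-0.0219],"yaw":0},{"grip":1,"offset":[-0.0243,0,-0.0219],"yaw":0},{"grip":1,"offset":[-0.0243,0,-0.0219],"yaw":0},{"grip":1,"offset":[-0.0243,0,-0.0219],"yaw":0},{"grip":1,"offset":[-0.0243,0,-0.0219],"yaw":0}]'

```text
time: 15.63
tcp_pos: [0.6415, -0.0538, 0.3232]
ee_rot: [-90.1, -0.1, -171.1]
ft_force: [-0.1, -1.7, -0.3]
width: 0.999
```

>>> apply_moves --plan '[{"grip":1,"offset":[0,0,0],"yaw":-0.114},{"grip":1,"offset":[0,0,0],"yaw":-0.114},{"grip":1,"offset":[0,0,0],"yaw":-0.114},{"grip":1,"offset":[0,0,0],"yaw":-0.114},{"grip":1,"offset":[0,0,0],"yaw":-0.114},{"grip":1,"offset":[0,0,0],"yaw":-0.114},{"grip":1,"offset":[0,0,0],"yaw":-0.114},{"grip":1,"offset":[0,0,0],"yaw":-0.114}]'

```text
time: 16.3
tcp_pos: [0.6407, -0.0552, 0.3231]
ee_rot: [-90.2, -0.0, -118.5]
ft_force: [0.2, 0.3, -0.0]
width: 0.998
```

>>> apply_moves --plan '[{"grip":1,"offset":[0,0,0],"yaw":-0.114},{"grip":1,"offset":[0,0,0],"yaw":-0.114},{"grip":1,"offset":[0,0,0],"yaw":-0.118},{"grip":1,"offset":[0,0,0],"yaw":0},{"grip":1,"offset":[0,0,0],"yaw":0}]'

```text
time: 16.72
tcp_pos: [0.6407, -0.0553, 0.3237]
ee_rot: [-90.1, 0.0, -99.2]
ft_force: [0.0, 0.2, -0.1]
width: 0.999
```

```bash
python3 need.py 687 18 110 -99; python3 look.py w6 try_square_mid
```

```text
t 16.72 tcp [640.7 -55.3 323.7] yaw -99.21 tilt 0.12 j6 -6.2 w 0.999
yaw turn rad -0.0037 (-0.2 deg) after-turn dx,dy,dz mm [-79.6  66.7  34.3]
try_square_mid 0.81 [347.  54.] h 0.0228 rect [686.3  19.2] [89.5 26.2] 80.8
```

View pics/w6.png

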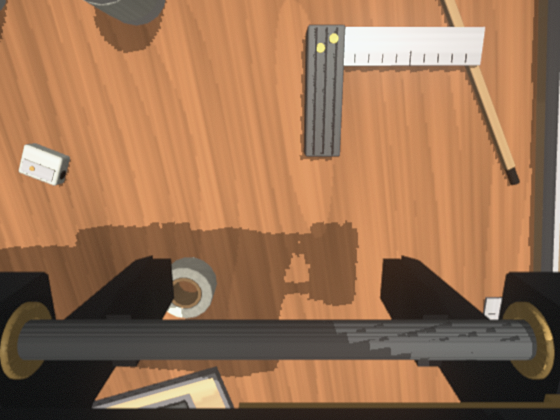

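The stock is at (325,90) with the blade pointing to +x, and the fit gives (686.3, 19.2) at 80.8°. I'm going in across the stock.

>>> apply_moves --plan '[{"grip":1,"offset":[-0.027,0,0.011],"yaw":0},{"grip":1,"offset":[-0.027,0,0.011],"yaw":0},{"grip":1,"offset":[-0.0268,0,0.0111],"yaw":0},{"grip":1,"offset":[0,0.03,0],"yaw":0},{"grip":1,"offset":[0,0.03,0],"yaw":0},{"grip":1,"offset":[0,0.03,0],"yaw":0},{"grip":1,"offset":[0,0,0],"yaw":0},{"grip":1,"offset":[0,0,0],"yaw":0}]'

```text
time: 17.48
tcp_pos: [0.6861, 0.0193, 0.2341]
ee_rot: [-90.2, -0.0, -99.1]
ft_force: [0.7, 0.4, 1.3]
width: 1.002
```

```bash
python3 need.py 686.3 19.2 27 -99.2
```

```text
t 17.48 tcp [686.1  19.3 234.1] yaw -99.09 tilt 0.17 j6 0.9 w 1.002
yaw turn rad 0.0019 (0.1 deg) after-turn dx,dy,dz mm [ 0.1 60.1  0.2]
```

>>> apply_moves --plan '[{"grip":1,"offset":[0,0.03,0],"yaw":0},{"grip":1,"offset":[0,0.015,0],"yaw":0},{"grip":1,"offset":[0,0.015,0],"yaw":0},{"grip":1,"offset":[0,0,0],"yaw":0},{"grip":-1,"offset":[0,0,0],"yaw":0},{"grip":-1,"offset":[0,0,0],"yaw":0},{"grip":-1,"offset":[0,0,0],"yaw":0},{"grip":-1,"offset":[0,0,0],"yaw":0}]'

```text
time: 18.15
tcp_pos: [0.6863, 0.0193, 0.1765]
ee_rot: [-89.9, 0.0, -99.0]
ft_force: [0.9, 0.7, 0.1]
width: 0.725
```

>>> apply_moves --plan '[{"grip":-1,"offset":[0,0,0],"yaw":0},{"grip":-1,"offset":[0,0,0],"yaw":0},{"grip":-1,"offset":[0,0,0],"yaw":0},{"grip":-1,"offset":[0,0,0],"yaw":0},{"grip":-1,"offset":[0,0,0],"yaw":0},{"grip":-1,"offset":[0,0,0],"yaw":0}]' --squeeze 35

```text
time: 18.65
tcp_pos: [0.6861, 0.0194, 0.1749]
ee_rot: [-90.0, 0.0, -99.0]
ft_force: [-0.1, 0.2, -0.2]
width: 0.289
```

>>> apply_moves --plan '[{"grip":-1,"offset":[0,-0.01,0],"yaw":0},{"grip":-1,"offset":[0,-0.02,0],"yaw":0},{"grip":-1,"offset":[0,-0.03,0],"yaw":0},{"grip":-1,"offset":[0,-0.03,0],"yaw":0},{"grip":-1,"offset":[0,-0.03,0],"yaw":0},{"grip":-1,"offset":[0,-0.03,0],"yaw":0},{"grip":-1,"offset":[0,0,0],"yaw":0},{"grip":-1,"offset":[0,0,0],"yaw":0}]'

```text
time: 19.32
tcp_pos: [0.6859, 0.0194, 0.3271]
ee_rot: [-89.8, 0.0, -99.0]
ft_force: [0.3, -0.0, -1.5]
width: 0.289
```

```bash
python3 need.py 520 150 150 -89; python3 look.py w7
```

```text
t 19.32 tcp [685.9  19.4 327.1] yaw -99.0 tilt 0.21 j6 0.8 w 0.289
yaw turn rad -0.1746 (-10.0 deg) after-turn dx,dy,dz mm [-133.4   30.1 -163.6]
```

View pics/w7.png

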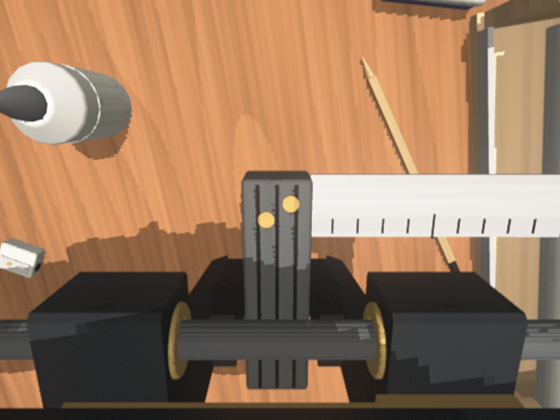

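>>> apply_moves --plan '[{"grip":-1,"offset":[0,-0.03,0],"yaw":0},{"grip":-1,"offset":[0,0,0],"yaw":-0.088},{"grip":-1,"offset":[0,0,0],"yaw":-0.088},{"grip":-1,"offset":[-0.0222,0,-0.0269],"yaw":0},{"grip":-1,"offset":[-0.0222,0,-0.0269],"yaw":0},{"grip":-1,"offset":[-0.0222,0,-0.0269],"yaw":0},{"grip":-1,"offset":[-0.0222,0,-0.0269],"yaw":0},{"grip":-1,"offset":[-0.0222,0,-0.0269],"yaw":0}]'

```text
time: 20.03
tcp_pos: [0.5479, 0.1286, 0.3533]
ee_rot: [-90.2, 0.0, -88.9]
ft_force: [0.7, 0.9, -0.3]
width: 0.291
```

>>> apply_moves --plan '[{"grip":-1,"offset":[-0.0222,0,-0.0269],"yaw":0},{"grip":-1,"offset":[-0.0222,0,-0.0269],"yaw":0},{"grip":-1,"offset":[-0.0222,0,-0.0269],"yaw":0},{"grip":-1,"offset":[-0.0222,0,-0.0269],"yaw":0},{"grip":-1,"offset":[0,0,0],"yaw":0},{"grip":-1,"offset":[0,0,0],"yaw":0}]'

```text
time: 20.53
tcp_pos: [0.4392, 0.2153, 0.3541]
ee_rot: [-90.1, -0.0, -88.8]
ft_force: [0.8, -0.7, -1.5]
width: 0.291
```

```bash
python3 need.py 420 303.2 80 -88.9; python3 look.py w8 tray_mark; python3 pockets.py wrist
```

```text
t 20.53 tcp [439.2 215.3 354.1] yaw -88.79 tilt 0.13 j6 11.0 w 0.291
yaw turn rad 0.002 (0.1 deg) after-turn dx,dy,dz mm [-88.2 127.1 -17.5]
tray_mark 0.84 [36. 59.] h 0.0111 rect [238.6 318.9] [97.4 56.9] 82.3
tray_mark 0.76 [315.  82.] h 0.0107 rect [469.4 299. ] [170.5 136.1] 1.6
[297.  61.] 13535 circ [468.8 303.2 172.8] rect [469.  304.3] [140.5 104.2] 1.6
[327. 119.] 4137 circ [481.7 275.8  60.7] rect [481.8 275.9] [59.9 59.5] 1.1
```

View pics/w8.png

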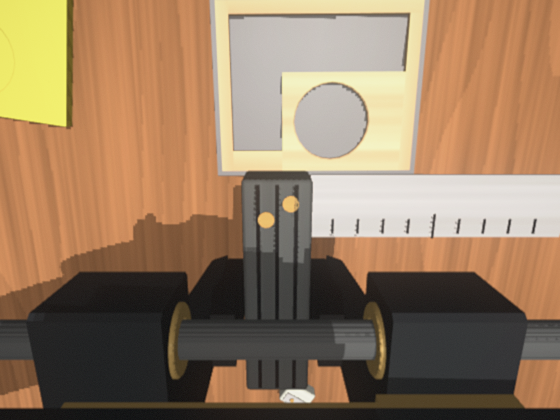

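>>> apply_moves --plan '[{"grip":-1,"offset":[-0.0296,0,-0.0061],"yaw":0},{"grip":-1,"offset":[-0.0296,0,-0.0061],"yaw":0},{"grip":-1,"offset":[-0.0295,0.025,-0.0062],"yaw":0},{"grip":-1,"offset":[0,0.03,0],"yaw":0},{"grip":-1,"offset":[0,0.03,0],"yaw":0},{"grip":-1,"offset":[0,0.03,0],"yaw":0},{"grip":-1,"offset":[0,0.02,0],"yaw":0},{"grip":-1,"offset":[0,0,0],"yaw":0}]'

```text
time: 21.35
tcp_pos: [0.4205, 0.3019, 0.216]
ee_rot: [-90.4, -0.2, -89.0]
ft_force: [-0.4, -0.6, -2.0]
width: 0.294
```

>>> apply_moves --plan '[{"grip":-1,"offset":[0,0,0],"yaw":0},{"grip":-1,"offset":[0,0,0],"yaw":0}]'

```text
time: 21.52
tcp_pos: [0.4211, 0.3027, 0.221]
ee_rot: [-89.9, 0.0, -89.0]
ft_force: [0.2, -0.2, -1.1]
width: 0.296
```

```bash
python3 need.py 418.9 303.6 32.5 -88.6
```

```text
t 21.52 tcp [421.1 302.7 221. ] yaw -88.97 tilt 0.1 j6 21.6 w 0.296
yaw turn rad -0.0065 (-0.4 deg) after-turn dx,dy,dz mm [-0.9 41.5 -2.2]
```

>>> apply_moves --plan '[{"grip":-1,"offset":[-0.001,0.015,-0.002],"yaw":-0.0065},{"grip":-1,"offset":[0,0.013,0],"yaw":0},{"grip":-1,"offset":[0,0.008,0],"yaw":0},{"grip":-1,"offset":[0,0.004,0],"yaw":0},{"grip":-1,"offset":[0,0,0],"yaw":0},{"grip":-1,"offset":[0,0,0],"yaw":0},{"grip":-1,"offset":[0,0,0],"yaw":0}]'

```text
time: 22.1
tcp_pos: [0.4185, 0.304, 0.1808]
ee_rot: [-89.9, 0.0, -88.6]
ft_force: [-0.0, 0.5, -0.9]
width: 0.293
```

```bash
python3 need.py 418.9 303.6 32.5 -88.6
```

```text
t 22.1 tcp [418.5 304.  180.8] yaw -88.55 tilt 0.09 j6 21.4 w 0.293
yaw turn rad 0.0008 (0.0 deg) after-turn dx,dy,dz mm [0.4 1.3 0.4]
```

>>> apply_moves --plan '[{"grip":-1,"offset":[0,0.0015,0],"yaw":0},{"grip":-1,"offset":[0,0,0],"yaw":0},{"grip":-0.1,"offset":[0,0,0],"yaw":0},{"grip":-0.1,"offset":[0,0,0],"yaw":0},{"grip":-0.1,"offset":[0,0,0],"yaw":0},{"grip":-0.1,"offset":[0,-0.02,0],"yaw":0},{"grip":0.5,"offset":[0,-0.03,0],"yaw":0},{"grip":1,"offset":[0,-0.03,0],"yaw":0}]'

```text
time: 22.77
tcp_pos: [0.418, 0.3038, 0.259]
ee_rot: [-90.1, -0.0, -88.6]
ft_force: [0.3, 0.7, 0.9]
width: 0.58
```

>>> apply_moves --plan '[{"grip":1,"offset":[0.02,-0.03,0.01],"yaw":0},{"grip":1,"offset":[0.02,-0.03,0.01],"yaw":0},{"grip":1,"offset":[0.02,0,0.01],"yaw":0},{"grip":1,"offset":[0.02,0,0],"yaw":0},{"grip":1,"offset":[0,0,0],"yaw":0}]'

```text
time: 23.18
tcp_pos: [0.4506, 0.2224, 0.3189]
ee_rot: [-90.0, -0.0, -88.7]
ft_force: [1.0, 0.6, 1.2]
width: 0.954
```

```bash
python3 need.py 553 -116 100 -180; python3 look.py w9 try_square_mid
```

```text
t 23.18 tcp [450.6 222.4 318.9] yaw -88.7 tilt 0.04 j6 11.5 w 0.954
yaw turn rad 1.5935 (91.3 deg) after-turn dx,dy,dz mm [-102.4   71.9  338.4]
try_square_mid 0.66 [257.  53.] h 0.0268 rect [418.2 303.2] [26.2 89.6] 1.5
```

View pics/w9.png

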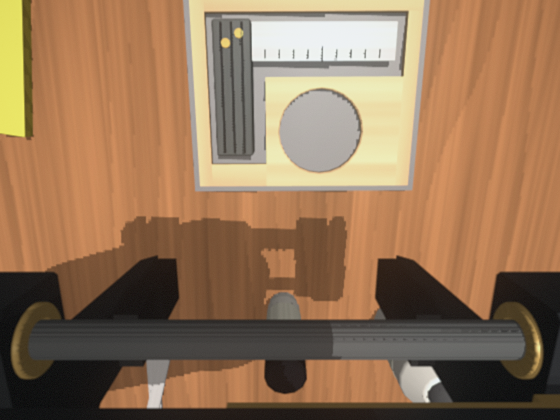

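The square lies in the L: stock at (235,88), blade along the arm, centre (418.2, 303.2), top at 26.8 mm. On to the narrow roll, gripped diagonally so the fingers stay clear of the square when I place it.

>>> apply_moves --plan '[{"grip":1,"offset":[0,0,0],"yaw":-0.1114},{"grip":1,"offset":[0,0,0],"yaw":-0.1114},{"grip":1,"offset":[0,0,0],"yaw":-0.1114},{"grip":1,"offset":[0,0,0],"yaw":-0.1114},{"grip":1,"offset":[0,0,0],"yaw":-0.1114},{"grip":1,"offset":[0,0,0],"yaw":-0.1114},{"grip":1,"offset":[0,0,0],"yaw":-0.1114},{"grip":1,"offset":[0,0,0],"yaw":0}]'

```text
time: 23.95
tcp_pos: [0.4499, 0.2256, 0.3182]
ee_rot: [-90.0, 0.0, -43.6]
ft_force: [0.4, 0.5, -1.1]
width: 1.002
```

>>> apply_moves --plan '[{"grip":1,"offset":[0.0324,0,-0.0144],"yaw":0},{"grip":1,"offset":[0.0324,0,-0.0144],"yaw":0},{"grip":1,"offset":[0.0324,0,-0.0144],"yaw":0},{"grip":1,"offset":[0.0324,0,-0.0144],"yaw":0},{"grip":1,"offset":[0.0324,0,-0.0144],"yaw":0},{"grip":1,"offset":[0.0324,0,-0.0144],"yaw":0},{"grip":1,"offset":[0.0324,0,-0.0144],"yaw":0},{"grip":1,"offset":[0.0324,0,-0.0144],"yaw":0}]'

```text
time: 24.62
tcp_pos: [0.5578, -0.039, 0.3183]
ee_rot: [-90.0, 0.0, -44.1]
ft_force: [-0.0, 1.0, -0.7]
width: 0.998
```

>>> apply_moves --plan '[{"grip":1,"offset":[0.0324,0,-0.0144],"yaw":0},{"grip":1,"offset":[0.0324,0,-0.0144],"yaw":0},{"grip":1,"offset":[0.0324,0,-0.0144],"yaw":0},{"grip":1,"offset":[0.0324,0,-0.0144],"yaw":0},{"grip":1,"offset":[0,0,0],"yaw":0},{"grip":1,"offset":[0,0,0],"yaw":0}]'

```text
time: 25.12
tcp_pos: [0.6112, -0.1702, 0.3175]
ee_rot: [-90.0, 0.1, -44.1]
ft_force: [-0.7, 0.6, -0.5]
width: 1.001
```

```bash
python3 need.py 553 -117 27 -44; python3 look.py w10 tape_narrow_mid
```

```text
t 25.12 tcp [ 611.2 -170.2  317.5] yaw -44.14 tilt 0.06 j6 -72.1 w 1.001
yaw turn rad -0.0024 (-0.1 deg) after-turn dx,dy,dz mm [-78.8 143.5  -2.2]
tape_narrow_mid 0.8 [263.  86.] h 0.0258 rect [ 552.5 -117.8] [44.7 45.3] 45.7
```

View pics/w10.png

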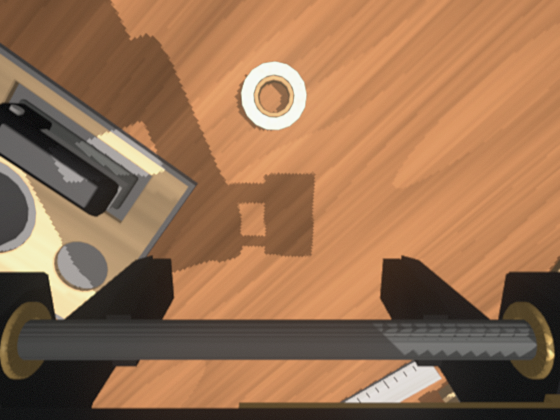

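>>> apply_moves --plan '[{"grip":1,"offset":[-0.0262,0,-0.001],"yaw":0},{"grip":1,"offset":[-0.0262,0,-0.001],"yaw":0},{"grip":1,"offset":[-0.0262,0,-0.001],"yaw":0},{"grip":1,"offset":[0,0.033,0],"yaw":0},{"grip":1,"offset":[0,0.033,0],"yaw":0},{"grip":1,"offset":[0,0.033,0],"yaw":0},{"grip":1,"offset":[0,0,0],"yaw":0},{"grip":1,"offset":[0,0,0],"yaw":0}]'

```text
time: 25.88
tcp_pos: [0.5519, -0.1159, 0.2194]
ee_rot: [-90.0, 0.1, -43.8]
ft_force: [0.1, -0.5, 1.4]
width: 1.001
```

```bash
python3 need.py 552.5 -117.8 27 -44
```

```text
t 25.88 tcp [ 551.9 -115.9  219.4] yaw -43.84 tilt 0.15 j6 -70.1 w 1.001
yaw turn rad 0.0029 (0.2 deg) after-turn dx,dy,dz mm [ 1.8 45.4 -0.9]
```

>>> apply_moves --plan '[{"grip":1,"offset":[0.0018,0.02,-0.0009],"yaw":0},{"grip":1,"offset":[0,0.015,0],"yaw":0},{"grip":1,"offset":[0,0.0105,0],"yaw":0},{"grip":1,"offset":[0,0,0],"yaw":0},{"grip":-1,"offset":[0,0,0],"yaw":0},{"grip":-1,"offset":[0,0,0],"yaw":0},{"grip":-1,"offset":[0,0,0],"yaw":0},{"grip":-1,"offset":[0,0,0],"yaw":0}]' --squeeze 20

```text
time: 26.55
tcp_pos: [0.5529, -0.119, 0.1749]
ee_rot: [-90.0, -0.1, -43.9]
ft_force: [0.4, 0.2, -0.6]
width: 0.721
```

>>> apply_moves --plan '[{"grip":-1,"offset":[0,0,0],"yaw":0},{"grip":-1,"offset":[0,0,0],"yaw":0},{"grip":-1,"offset":[0,0,0],"yaw":0},{"grip":-1,"offset":[0,0,0],"yaw":0}]'

```text
time: 26.88
tcp_pos: [0.5527, -0.1189, 0.1742]
ee_rot: [-90.0, -0.0, -43.9]
ft_force: [-0.2, 0.2, 2.3]
width: 0.51
```

>>> apply_moves --plan '[{"grip":-1,"offset":[0,-0.01,0],"yaw":0},{"grip":-1,"offset":[0,-0.03,0],"yaw":0},{"grip":-1,"offset":[0,-0.035,0],"yaw":0},{"grip":-1,"offset":[0,-0.035,0],"yaw":0},{"grip":-1,"offset":[0,-0.035,0],"yaw":0},{"grip":-1,"offset":[0,-0.015,0],"yaw":0},{"grip":-1,"offset":[0,0,0],"yaw":0}]'

```text
time: 27.47
tcp_pos: [0.5527, -0.1189, 0.3385]
ee_rot: [-89.8, -0.4, -43.9]
ft_force: [-0.4, 0.5, -0.3]
width: 0.509
```

```bash
python3 need.py 481.8 275.9 150 -44; python3 look.py w11
```

```text
t 27.47 tcp [ 552.7 -118.9  338.5] yaw -43.86 tilt 0.44 j6 -70.3 w 0.509
yaw turn rad 0.0024 (0.1 deg) after-turn dx,dy,dz mm [-325.2   41.5  234.7]
```

View pics/w11.png

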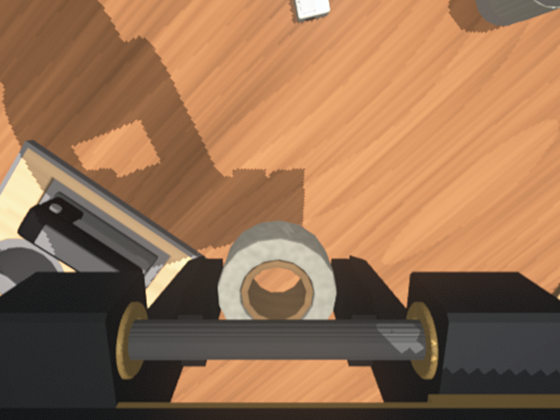

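>>> apply_moves --plan '[{"grip":-1,"offset":[-0.0271,0,0.0196],"yaw":0},{"grip":-1,"offset":[-0.0271,0,0.0196],"yaw":0},{"grip":-1,"offset":[-0.0271,0,0.0196],"yaw":0},{"grip":-1,"offset":[-0.0271,0,0.0196],"yaw":0},{"grip":-1,"offset":[-0.0271,0,0.0196],"yaw":0},{"grip":-1,"offset":[-0.0271,0,0.0196],"yaw":0},{"grip":-1,"offset":[-0.0271,0,0.0196],"yaw":0},{"grip":-1,"offset":[-0.0271,0,0.0196],"yaw":0}]'

```text
time: 28.18
tcp_pos: [0.5042, 0.1458, 0.3323]
ee_rot: [-90.1, 0.1, -43.9]
ft_force: [0.9, 0.0, -0.3]
width: 0.512
```

>>> apply_moves --plan '[{"grip":-1,"offset":[-0.0271,0,0.0196],"yaw":0},{"grip":-1,"offset":[-0.0271,0,0.0196],"yaw":0},{"grip":-1,"offset":[-0.0271,0,0.0196],"yaw":0},{"grip":-1,"offset":[-0.0271,0,0.0196],"yaw":0},{"grip":-1,"offset":[0,0.03,0],"yaw":0},{"grip":-1,"offset":[0,0.03,0],"yaw":0},{"grip":-1,"offset":[0,0.03,0],"yaw":0},{"grip":-1,"offset":[0,0,0],"yaw":0}]'

```text
time: 28.85
tcp_pos: [0.4796, 0.2756, 0.2377]
ee_rot: [-90.6, 0.3, -43.9]
ft_force: [-0.9, -0.8, -1.7]
width: 0.509
```

>>> apply_moves --plan '[{"grip":-1,"offset":[0,0,0],"yaw":0},{"grip":-1,"offset":[0,0,0],"yaw":0}]'

```text
time: 29.02
tcp_pos: [0.4816, 0.276, 0.2448]
ee_rot: [-90.0, -0.0, -43.9]
ft_force: [0.4, -0.3, -0.9]
width: 0.509
```

```bash
python3 need.py 482.2 275 31.5 -44
```

```text
t 29.02 tcp [481.6 276.  244.8] yaw -43.88 tilt 0.03 j6 -28.5 w 0.509
yaw turn rad 0.002 (0.1 deg) after-turn dx,dy,dz mm [ 1.1 66.3 -0.3]
```

Descending to about 1 mm above the pocket floor.

>>> apply_moves --plan '[{"grip":-1,"offset":[0.001,0.025,0],"yaw":0},{"grip":-1,"offset":[0,0.02,0],"yaw":0},{"grip":-1,"offset":[0,0.012,0],"yaw":0},{"grip":-1,"offset":[0,0.009,0],"yaw":0},{"grip":-1,"offset":[0,0,0],"yaw":0},{"grip":-1,"offset":[0,0,0],"yaw":0},{"grip":-1,"offset":[0,0,0],"yaw":0}]'

```text
time: 29.6
tcp_pos: [0.4823, 0.2753, 0.1791]
ee_rot: [-89.9, -0.1, -43.9]
ft_force: [0.2, -0.1, -0.3]
width: 0.51
```

>>> apply_moves --plan '[{"grip":0.25,"offset":[0,0,0],"yaw":0},{"grip":0.25,"offset":[0,0,0],"yaw":0},{"grip":0.25,"offset":[0,0,0],"yaw":0},{"grip":0.25,"offset":[0,-0.02,0],"yaw":0},{"grip":0.25,"offset":[0,-0.03,0],"yaw":0},{"grip":0.5,"offset":[0,-0.035,0],"yaw":0},{"grip":1,"offset":[0,-0.035,0],"yaw":0},{"grip":1,"offset":[0,-0.03,0],"yaw":0}]'

```text
time: 30.27
tcp_pos: [0.4817, 0.2752, 0.3306]
ee_rot: [-89.9, -0.0, -43.9]
ft_force: [-0.3, 0.1, 0.4]
width: 0.829
```

```bash
python3 need.py 459 126 150 -90; python3 look.py w12 tape_narrow_mid try_square_mid
```

```text
t 30.27 tcp [481.7 275.2 330.6] yaw -43.87 tilt 0.09 j6 -28.6 w 0.829
yaw turn rad 0.8052 (46.1 deg) after-turn dx,dy,dz mm [149.2  33.6 -22.7]
tape_narrow_mid 0.74 [276. 208.] h 0.0296 rect [481.2 276. ] [44.7 45. ] 74.4
try_square_mid 0.64 [291. 125.] h 0.0268 rect [418.  303.2] [26.1 90.1] 1.4
try_square_mid 0.52 [279. 209.] h 0.0296 rect [481.3 276. ] [45.2 44.5] 32.3
```

View pics/w12.png

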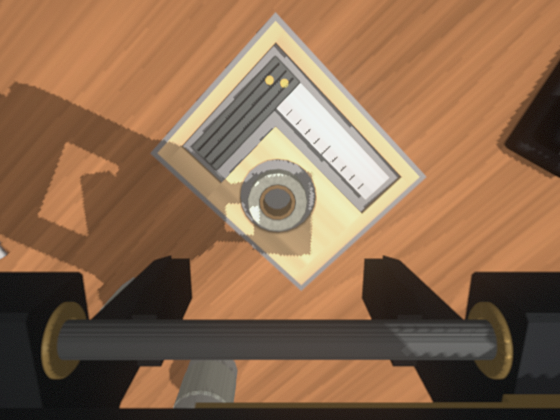

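Both are seated in the marking tray: the narrow roll at (481.2, 276.0) with its top at 29.6 mm (expected 29), and the square unmoved. Last is the glue stick.

>>> apply_moves --plan '[{"grip":1,"offset":[0,0,0],"yaw":0.1132},{"grip":1,"offset":[0,0,0],"yaw":0.1132},{"grip":1,"offset":[0,0,0],"yaw":0.1132},{"grip":1,"offset":[0,0,0],"yaw":0.1132},{"grip":1,"offset":[0,0,0],"yaw":0.1132},{"grip":1,"offset":[0,0,0],"yaw":0.1132},{"grip":1,"offset":[0,0,0],"yaw":0.1132},{"grip":1,"offset":[0,0,0],"yaw":0.1132}]'

```text
time: 31.08
tcp_pos: [0.4818, 0.2752, 0.3263]
ee_rot: [-90.2, -0.1, -96.1]
ft_force: [0.0, 0.0, -0.5]
width: 0.993
```

>>> apply_moves --plan '[{"grip":1,"offset":[0,0,0],"yaw":0.1132},{"grip":1,"offset":[0,0,0],"yaw":0.1132},{"grip":1,"offset":[0,0,0],"yaw":0.1132},{"grip":1,"offset":[0,0,0],"yaw":0.1132},{"grip":1,"offset":[0,0,0],"yaw":0.1132},{"grip":1,"offset":[0,0,0],"yaw":0.1132},{"grip":1,"offset":[0,0,0],"yaw":0.1132},{"grip":1,"offset":[0,0,0],"yaw":0.1132}]'

```text
time: 31.75
tcp_pos: [0.4818, 0.2752, 0.3263]
ee_rot: [-90.0, -0.2, -148.0]
ft_force: [-0.4, 0.2, 0.0]
width: 1.001
```

>>> apply_moves --plan '[{"grip":1,"offset":[0,0,0],"yaw":0.1132},{"grip":1,"offset":[0,0,0],"yaw":0.1132},{"grip":1,"offset":[0,0,0],"yaw":0.1132},{"grip":1,"offset":[0,0,0],"yaw":0.1132},{"grip":1,"offset":[0,0,0],"yaw":0.1132},{"grip":1,"offset":[0,0,0],"yaw":0},{"grip":1,"offset":[0,0,0],"yaw":0}]'

```text
time: 32.33
tcp_pos: [0.4819, 0.2752, 0.3268]
ee_rot: [-90.0, -0.1, -179.9]
ft_force: [-0.2, -0.7, -0.1]
width: 0.998
```

```bash
python3 need.py 380 125 185 -180
```

```text
t 32.33 tcp [481.9 275.2 326.8] yaw -179.88 tilt 0.13 j6 107.4 w 0.998
yaw turn rad 0.002 (0.1 deg) after-turn dx,dy,dz mm [101.9  -5.2 150.2]
```

>>> apply_moves --plan '[{"grip":1,"offset":[0.0204,-0.001,0.03],"yaw":0},{"grip":1,"offset":[0.0204,-0.001,0.03],"yaw":0},{"grip":1,"offset":[0.0204,-0.001,0.03],"yaw":0},{"grip":1,"offset":[0.0204,-0.001,0.03],"yaw":0},{"grip":1,"offset":[0.0204,-0.001,0.03],"yaw":0},{"grip":1,"offset":[0,0,0],"yaw":0},{"grip":1,"offset":[0,0,0],"yaw":0}]'

```text
time: 32.92
tcp_pos: [0.3793, 0.1246, 0.333]
ee_rot: [-90.0, -0.0, 179.9]
ft_force: [1.0, 0.8, 0.3]
width: 1.005
```

```bash
python3 need.py 459 125 120 -180; python3 look.py w13 glue_stick_mid glue_bottle_mid
```

```text
t 32.92 tcp [379.3 124.6 333. ] yaw 179.94 tilt 0.01 j6 91.1 w 1.005
yaw turn rad -0.001 (-0.1 deg) after-turn dx,dy,dz mm [-79.7  66.   -0.4]
glue_stick_mid 0.93 [276.  88.] h 0.0958 rect [458.5 125.5] [27.  26.9] 0.1
```

View pics/w13.png

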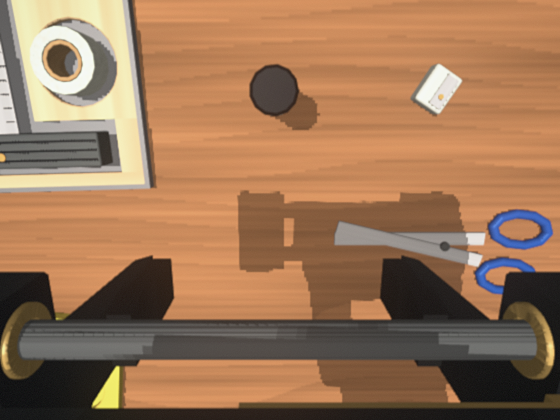

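>>> apply_moves --plan '[{"grip":1,"offset":[-0.0264,0,-0.0003],"yaw":0},{"grip":1,"offset":[-0.0264,0,-0.0003],"yaw":0},{"grip":1,"offset":[-0.0264,0,-0.0003],"yaw":0},{"grip":1,"offset":[0,0.015,0],"yaw":0},{"grip":1,"offset":[0,0.015,0],"yaw":0},{"grip":1,"offset":[0,0.015,0],"yaw":0},{"grip":1,"offset":[0,0,0],"yaw":0},{"grip":1,"offset":[0,0,0],"yaw":0}]'

```text
time: 33.73
tcp_pos: [0.4594, 0.1269, 0.2875]
ee_rot: [-90.0, -0.1, -180.0]
ft_force: [0.8, -0.5, 0.2]
width: 1.003
```

```bash
python3 need.py 458.5 125.5 62 -180
```

```text
t 33.73 tcp [459.4 126.9 287.5] yaw -179.97 tilt 0.1 j6 91.1 w 1.003
yaw turn rad 0.0005 (0.0 deg) after-turn dx,dy,dz mm [ 0.9 78.5  1.4]
```

>>> apply_moves --plan '[{"grip":1,"offset":[0.001,0.026,0.0014],"yaw":0},{"grip":1,"offset":[0,0.026,0],"yaw":0},{"grip":1,"offset":[0,0.0265,0],"yaw":0},{"grip":1,"offset":[0,0,0],"yaw":0},{"grip":-1,"offset":[0,0,0],"yaw":0},{"grip":-1,"offset":[0,0,0],"yaw":0},{"grip":-1,"offset":[0,0,0],"yaw":0},{"grip":-1,"offset":[0,0,0],"yaw":0}]'

```text
time: 34.4
tcp_pos: [0.4583, 0.1249, 0.2109]
ee_rot: [-90.0, 0.2, 179.9]
ft_force: [0.6, -0.7, 0.2]
width: 0.719
```

>>> apply_moves --plan '[{"grip":-1,"offset":[0,0,0],"yaw":0},{"grip":-1,"offset":[0,0,0],"yaw":0},{"grip":-1,"offset":[0,0,0],"yaw":0},{"grip":-1,"offset":[0,0,0],"yaw":0},{"grip":-1,"offset":[0,0,0],"yaw":0},{"grip":-1,"offset":[0,0,0],"yaw":0}]'

```text
time: 34.9
tcp_pos: [0.458, 0.1248, 0.2095]
ee_rot: [-90.0, -0.0, 179.9]
ft_force: [-0.6, 0.6, -0.1]
width: 0.305
```

>>> apply_moves --plan '[{"grip":-1,"offset":[0,-0.015,0],"yaw":0},{"grip":-1,"offset":[0,-0.03,0],"yaw":0},{"grip":-1,"offset":[0,-0.035,0],"yaw":0},{"grip":-1,"offset":[0,-0.02,0],"yaw":0},{"grip":-1,"offset":[0,0,0],"yaw":0},{"grip":-1,"offset":[0,0,0],"yaw":0}]'

```text
time: 35.4
tcp_pos: [0.4578, 0.1248, 0.3098]
ee_rot: [-90.0, 0.1, 179.9]
ft_force: [-1.2, 0.1, -0.8]
width: 0.31
```

```bash
python3 need.py 538 -325.5 160 -180; python3 look.py w14
```

```text
t 35.4 tcp [457.8 124.8 309.8] yaw 179.93 tilt 0.09 j6 91.0 w 0.31
yaw turn rad -0.0013 (-0.1 deg) after-turn dx,dy,dz mm [-80.2   2.8 450.3]
```

View pics/w14.png

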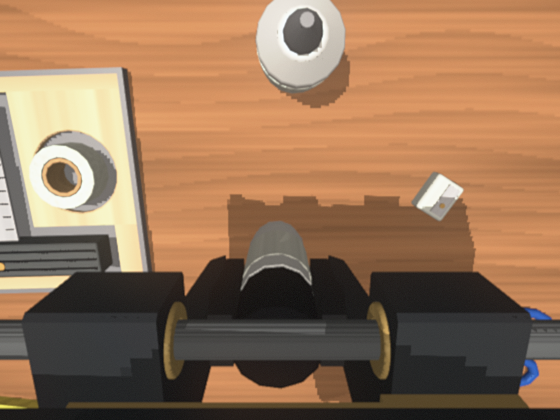

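The stick is held upright and the bottle is untouched. Moving to the joining tray now.

>>> apply_moves --plan '[{"grip":-1,"offset":[0,0,0.0346],"yaw":0},{"grip":-1,"offset":[0,0,0.0346],"yaw":0},{"grip":-1,"offset":[0,0,0.0346],"yaw":0},{"grip":-1,"offset":[0,0,0.0346],"yaw":0},{"grip":-1,"offset":[0,0,0.0346],"yaw":0},{"grip":-1,"offset":[0,0,0.0346],"yaw":0},{"grip":-1,"offset":[0,0,0.0346],"yaw":0},{"grip":-1,"offset":[0,0,0.0346],"yaw":0}]'

```text
time: 36.12
tcp_pos: [0.4571, -0.1537, 0.3077]
ee_rot: [-90.1, -0.2, 179.9]
ft_force: [0.1, 0.0, -0.6]
width: 0.311
```

>>> apply_moves --plan '[{"grip":-1,"offset":[0,0,0.0346],"yaw":0},{"grip":-1,"offset":[0,0,0.0346],"yaw":0},{"grip":-1,"offset":[0,0,0.0346],"yaw":0},{"grip":-1,"offset":[0,0,0.0346],"yaw":0},{"grip":-1,"offset":[0,0,0.0346],"yaw":0},{"grip":-1,"offset":[0,0,0],"yaw":0},{"grip":-1,"offset":[0,0,0],"yaw":0}]'

```text
time: 36.7
tcp_pos: [0.457, -0.3263, 0.3072]
ee_rot: [-90.2, -0.1, 179.8]
ft_force: [0.2, 0.5, -1.5]
width: 0.312
```

```bash
python3 need.py 538 -325.5 67 -180; python3 look.py w15; python3 pockets.py wrist
```

```text
t 36.7 tcp [ 457.  -326.3  307.2] yaw 179.78 tilt 0.21 j6 42.6 w 0.312
yaw turn rad -0.0038 (-0.2 deg) after-turn dx,dy,dz mm [-81.   93.2  -0.8]
[278.  91.] 3015 circ [ 537.6 -325.8   43.1] rect [ 537.6 -325.8] [42.5 41.7] 89.9
[190. 120.] 1152 circ [ 503.5 -255.5   72.5] rect [ 503.1 -255. ] [59.7 45.7] 8.8
[288. 173.] 1117 circ [ 464.3 -337.2   74.5] rect [ 477.6 -335.3] [28.5 74.5] 8.5
```

View pics/w15.png

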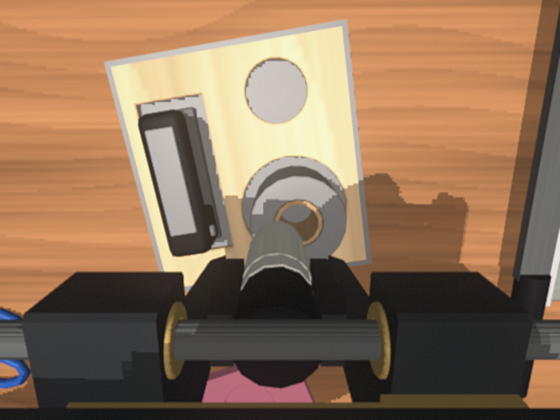

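>>> apply_moves --plan '[{"grip":-1,"offset":[-0.0267,0,0],"yaw":0},{"grip":-1,"offset":[-0.0267,0,0],"yaw":0},{"grip":-1,"offset":[-0.0267,0,0],"yaw":0},{"grip":-1,"offset":[0,0.02,0],"yaw":0},{"grip":-1,"offset":[0,0.025,0],"yaw":0},{"grip":-1,"offset":[0,0.02,0],"yaw":0},{"grip":-1,"offset":[0,0,0],"yaw":0},{"grip":-1,"offset":[0,0,0],"yaw":0}]'

```text
time: 37.47
tcp_pos: [0.5377, -0.3239, 0.2439]
ee_rot: [-90.1, -0.1, -180.0]
ft_force: [0.4, 0.8, 0.2]
width: 0.309
```

>>> apply_moves --plan '[{"grip":-1,"offset":[0,0,0],"yaw":0},{"grip":-1,"offset":[0,0,0],"yaw":0}]'

```text
time: 37.63
tcp_pos: [0.5377, -0.3248, 0.2461]
ee_rot: [-89.9, 0.1, 180.0]
ft_force: [0.1, 1.0, -1.1]
width: 0.312
```

```bash
python3 need.py 537.1 -325.8 67 -180
```

```text
t 37.63 tcp [ 537.7 -324.8  246.1] yaw 179.95 tilt 0.14 j6 48.1 w 0.312
yaw turn rad -0.0009 (-0.0 deg) after-turn dx,dy,dz mm [ 0.6 32.1  1. ]
```

>>> apply_moves --plan '[{"grip":-1,"offset":[0.0006,0.01,0.001],"yaw":0},{"grip":-1,"offset":[0,0.01,0],"yaw":0},{"grip":-1,"offset":[0,0.007,0],"yaw":0},{"grip":-1,"offset":[0,0.005,0],"yaw":0},{"grip":-1,"offset":[0,0,0],"yaw":0},{"grip":-1,"offset":[0,0,0],"yaw":0},{"grip":-1,"offset":[0,0,0],"yaw":0},{"grip":-1,"offset":[0,0,0],"yaw":0}]'

```text
time: 38.3
tcp_pos: [0.5369, -0.326, 0.2123]
ee_rot: [-90.0, -0.0, 179.9]
ft_force: [0.6, 1.7, 2.3]
width: 0.313
```

>>> apply_moves --plan '[{"grip":-0.2,"offset":[0,0,0],"yaw":0},{"grip":-0.2,"offset":[0,0,0],"yaw":0},{"grip":0.0,"offset":[0,0,0],"yaw":0},{"grip":0.0,"offset":[0,0,0],"yaw":0},{"grip":0.0,"offset":[0,-0.02,0],"yaw":0},{"grip":0.0,"offset":[0,-0.03,0],"yaw":0},{"grip":0.0,"offset":[0,-0.03,0],"yaw":0},{"grip":0.0,"offset":[0,-0.03,0],"yaw":0}]'

```text
time: 38.97
tcp_pos: [0.5367, -0.326, 0.3236]
ee_rot: [-90.0, -0.0, 179.9]
ft_force: [0.4, 0.5, -0.5]
width: 0.501
```

>>> apply_moves --plan '[{"grip":0.0,"offset":[0.025,0,0],"yaw":0},{"grip":0.0,"offset":[0.03,0,0],"yaw":0},{"grip":0.0,"offset":[0.03,0,0],"yaw":0},{"grip":0.0,"offset":[0,0,0],"yaw":0}]'

```text
time: 39.3
tcp_pos: [0.4485, -0.3257, 0.3226]
ee_rot: [-90.1, -0.1, 179.8]
ft_force: [0.6, -0.1, 0.2]
width: 0.497
```

```bash
python3 need.py 537.1 -325.8 67 -180; python3 look.py w16 glue_stick_mid stapler_mid tape_wide_mid; python3 - <<'E'
from h import *
c=vision.camera("side");cv2.imwrite("pics/s2.png",c["img"][:,:,::-1]);X=cloud(c)
for r in models.regions_of(c,"glue_bottle_mid")[:1]:
    P=X[r["mask"]&(c["z_map"]>0)];T=P[P[:,2]>np.percentile(P[:,2],95)-.006];print("bottle side",np.median(T,0))
E
```

```text
t 39.3 tcp [ 448.5 -325.7  322.6] yaw 179.82 tilt 0.14 j6 42.0 w 0.497
yaw turn rad -0.0032 (-0.2 deg) after-turn dx,dy,dz mm [-8.860e+01  1.086e+02  1.000e-01]
glue_stick_mid 0.65 [276.  68.] h 0.0998 rect [ 536.6 -326.5] [26.7 27.3] 89.9
stapler_mid 0.6 [183. 165.] h 0.0501 rect [ 476.4 -259.6] [95.6 28.1] 8.8
tape_wide_mid 0.82 [298. 208.] h 0.0528 rect [ 454.1 -340.1] [62.3 62.2] 70.2
bottle side [0.41596644 0.29707536 0.02581009]
```

View pics/w16.png

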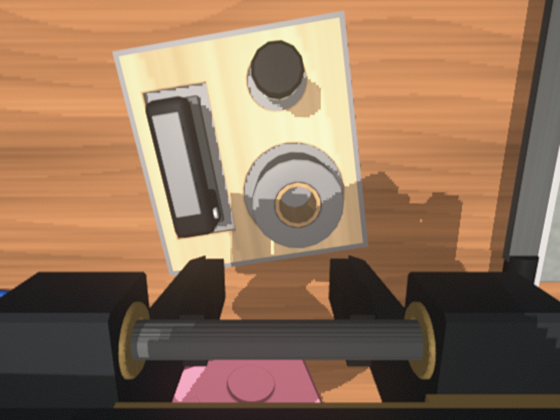

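View pics/s2.png

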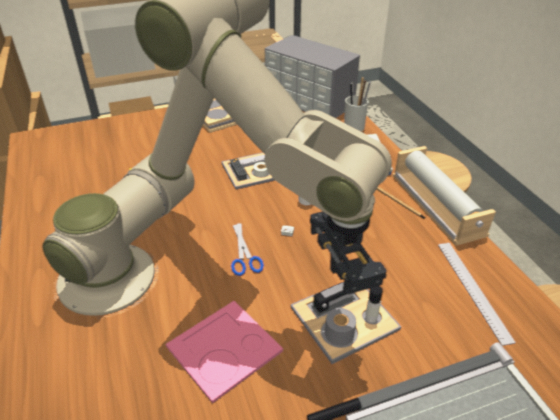

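All three are in the joining tray: stick (276,70), stapler (183,165), roll (298,205). The stick's top is at 99.8 mm, so it is seated and upright. In the side view the arm hides the bottle and the detector hit the square instead, so I'll check with the top camera.

```bash
python3 - <<'E'
from h import *
c=vision.camera("top");cv2.imwrite("pics/t2.png",c["img"][:,:,::-1]);X=cloud(c)
for n in ["glue_bottle_mid","try_square_mid","tape_narrow_mid","tape_wide_mid","glue_stick_mid","stapler_mid"]:
  for r in models.regions_of(c,n)[:2]:
    P=X[r["mask"]&(c["z_map"]>0)];h=np.percentile(P[:,2],95);T=P[P[:,2]>h-.006];print(n,round(r["conf"],2),np.round(r["point"]),round(h,3),np.round(np.median(T,0),3))
E
```

```text
try_square_mid 0.66 [171. 210.] 0.028 [0.419 0.302 0.025]
tape_narrow_mid 0.46 [184. 192.] 0.031 [0.482 0.276 0.028]
stapler_mid 0.92 [371. 194.] 0.052 [ 0.479 -0.255  0.049]
```

View pics/t2.png

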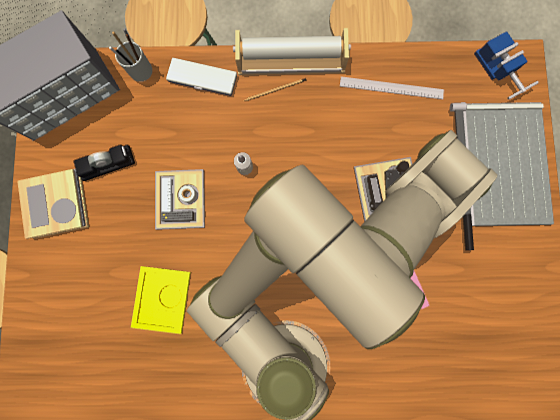

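The bottle is still standing at (243,162), the same pixel position as at the start. Everything is in place, so I'm handing in.

```bash
python3 -c "
from workcell import arm
print(arm.close_job())"
```

```text
the job is handed in; nothing more can be done
None
```

I put all five things into their own pockets and handed the job in at about 40 s of the 134 s allowed; the system reported no verdict.

**Last wrist-camera checks.** Each item was measured against its pocket centre:

| Item | Distance from pocket centre | Measured top height | Expected |
|---|---|---|---|
| Try square | about 1 mm, aligned within 0.5° | 26.8 mm | 26 mm |
| Narrow roll | about 1 mm | 29.6 mm | 29 mm |
| Wide roll | about 2 mm | 52.8 mm | 52 mm |
| Stapler | about 1 mm | 50.1 mm | 49 mm |
| Glue stick | about 1 mm, upright | 99.8 mm | 99 mm |

**Glue bottle.** It stands where it was, at the same pixel in the top picture as at the start.

**Failed or missing checks:**
- The side camera's check on the bottle failed: the arm hid it and the detector hit the square instead. In the last top picture the network did not report the bottle either, so I judged it by eye.
- In that same picture the arm hid much of the joining tray, so the wide roll and the glue stick rest on the wrist camera alone.

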